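# Snap a lens cassette into a welding visor with a hand pusher

## Robot

A 6-joint arm with a two-finger parallel gripper is mounted at the origin on the work surface. World frame = base frame: x ahead of the robot, y to its left, z up, the work surface at z = 0. Lengths are in m, angles in rad, forces in N, time in s.
With the tool pointing down it reaches from about 0.4 to 0.825 m from the base axis. Payload 7 kg.
Tool frame: the origin (TCP) lies midway between the tips of the shut fingers; the grasp point (between the pads) lies 19 mm behind it; z points along the fingers, y is the line along which they close (so a half turn about z gives the same grasp; the last joint's range is limited). The gripper opens to 88 mm and grips with 3 to 60 N. Pads are 19 mm wide; open, the fingers measure 130 mm over their backs; the gripper's body (78 mm by 193 mm) begins 47 mm behind the grasp point.
Start: joints at [1.519, 0.359, 0.012, 0, -1.224, -0.288], TCP at [0.225, 0.636, 0.227] pointing down, gripper open.
Joint ranges: [-3.07, 3.07], [-1.43, 2.12], [-1.02, 1.25], [-3.03, 1.67], [-3.05, -0], [-3.03, 3.03]. Speed limits (rad/s): [2.39, 2.39, 3.01, 3.14, 3.14, 3.14].

## Interface

Orientations are given as [roll, pitch, yaw] about the fixed x, y, z axes, in that order (R = Rz(yaw) Ry(pitch) Rx(roll)).
In Python, from station import arm, grab_frame, camera_params, spot_in gives the robot as it stands.
- The arm moves only by the shell command python3 -m jog 'ROWS' [FORCE]. ROWS is JSON, a list that holds one entry, the list of rows, each a list of 7 numbers: the shift along the tool's x, y, z in mm, then the turn, a rotation vector about the tool's x, y, z in rad, then the finger opening in mm, from 0 to 87.6. In form: [[[x, y, z, wx, wy, wz, fingers], ...]]. A call has 1 to 20 rows; each row is the pose to reach, as a shift and turn from the pose commanded when the call began, along the tool's axes at that moment; what a row does not reach only later rows make up. A row lasts 1/8 s, in which the tool goes at most 62.5 mm and 10.7 degrees, less where a joint would pass 70% of its speed; a pose out of reach is approached as far as the arm can. A call with a gripper value outside its range is refused whole. The fingers move at their own pace and stop on an object; FORCE is the grip in N (left out, the last holds). Time passes only in rows, so rows that repeat a pose let the fingers close. It gives the time, the measured TCP pose, the force, the opening and the grip force at its end, in the units of the state.
- arm.get_state(): the state, without advancing time (a new reading comes with each control period).
- grab_frame(name): name is "scene" or "top" or "wrist"; returns (picture, depth): 384x512x3 uint8, blue, green, red; 384x512 float32, m along the optical axis (not along the pixel's ray), 0 where there is no reading.
- camera_params(name): a dict with "mtx" (3x3 intrinsics, pixels), "k1" (the pictures are not rectified: a ray, as slopes to the right and down, at radius r is drawn at 1 + k1 r^2 times it, then the intrinsics apply), "R" (3x3) and "t" (3): a world point X has camera coordinates R X + t. Camera axes: x right, y down, z forward; pixel columns grow to the right and rows downward; lengths in m; the calibration is good to about 2 mm. A picture is of the moment at which its call begins: read the wrist's pose just before it. camera_params takes no time and is no camera call; for the wrist camera it gives the pose at the moment of the call.
- arm.job_done(): hands the job in; it is judged then, once.
Trained networks look in the newest picture that a camera, given by its name, has taken for a name from the list of things; names that differ only in an ending like _2 or _b are one class to them, and where a whole thing is asked for, a point or a joint stands for the part that bears it (a point fixed in the world has none). Each returns a list of dicts, best first, with "confidence" (0 to 1); they miss things now and then, are a little off and sometimes report something else, mostly with a low value. They report only what shows in the picture. A call takes as long as a camera call. They do not tell look-alikes from the thing itself.
- spot_in(query, camera): "uv" ([column, row] in pixels, amid what is visible of it).
The state is a dict: "t": time; "q": joint angles; "qd": joint speeds; "joint_efforts": joint torques, N m; "eef_pos": TCP position; "ee_rot": TCP orientation; "force": force on the tool from outside, world axes, zero at the start; "moment": the same for the moment, N m; "width": finger opening in m; "gripper_force": force on a finger pad.
Only numpy, scipy, OpenCV 4.12 (cv2) and the standard library are available. Lean on these libraries where they do the work, as an engineer would, in place of code of your own. Each camera call takes 0.05 s, during which the arm holds its last target. There are 200 camera calls.

## Task

The visor housing in the bench jig has no lens. Take the oblong dark lens cassette out of the rack, lay it down flat on the plywood board so that you can take it again by its long sides, set it in the housing's recess and let go so that it rests on the two spring catches. Then press it straight down with the wooden-handled pusher, not with the bare gripper, until it snaps fully home, stand the pusher upright on the bench clear of the housing, and leave the square cover plate, the spray can, the cup and the test plate where they are.

Things in the scene. Friction and masses are not known exactly. Their poses are not given: they have to be found in the camera images.
- cassette_center (a point): Centre of the lens cassette: black frame with dark green glass, frame 110 mm long, 58 wide, 14 thick, plus a tongue at each short end (5 mm long, 50 wide, 6 thick, at mid-thickness), 120 mm over all; 0.11 to 0.19 kg. Glass sunk 4 mm in both faces. Axes: x length, y thickness, z width. Starts standing on a long edge in a rack slot, z up, centre 37 mm above the bench. Faces and ends alike: any way round fits.
- cassette_edge (a point): Middle of the cassette's upper long edge (14 mm thick) as it stands in the rack, 66 mm above the bench, 29 mm along z from its centre; the upper 34 mm stand clear of the rack's walls. Stood loose on its lower long edge on the plywood board and pushed sideways near this edge by about 20 mm or more, the cassette topples flat.
- cover_center (a point): Centre of the square cover plate, black frame with clear glass, 82 x 82 x 14 mm, standing on edge in the rack's other slot (same axes, top edge at 90 mm); not wanted, leave it there.
- rack: Brown wooden rack, fixed, 150 (x) by 112 (y) mm; origin in the middle of its underside on the bench, z up. Two slots along its x, at y = +32.5 and -32.5 mm, floor 8 mm above the bench, walls up to 32 mm above the bench, 17 mm wide and 124 mm long inside. The cassette may be in either slot.
- mat_top (a point): Centre of the top face of the thin plywood board, fixed on the bench, 170 (x) by 150 (y) mm, 3 mm thick; free ground to lay the cassette on.
- recess (a point): Centre of the recess floor of the black visor housing, 30 mm above the bench, fixed on a 200 by 124 mm steel jig plate. x runs along the recess's length (the cassette's length goes along it), z up. Guides 1.5 mm clear of the cassette all round stand up to 18 mm above this floor, then flare outward to 28 mm.
- housing: The same housing; origin on the bench below the recess centre, same axes. The long-side guides stand 38 to 56 mm from the middle along x; between them both long sides are open for fingers down to 5 mm above the recess floor. At both short ends there are guides and, in the middle, a sloped spring catch.
- catch_a (a joint): Spring catch at the recess's +x end, m: 0 = sprung fully inward (empty recess), grows to about 0.003 as the cassette's tongue pushes it outward in passing, then springs back. A cassette laid in and let go rests on both catches with its centre about 19 to 20 mm above the recess floor; it takes about 15 N straight down over the middle to drive it past them, then little until it stops on the floor.
- catch_b (a joint): The same at the -x end. Fully home the cassette lies on the recess floor, its centre 7 mm above it and its top face 14 mm above it, and the catches close over the tongues and hold it.
- pusher_handle (a point): Centre of the pusher's upright wooden handle, 28 x 28 mm, from 16 to 84 mm above the sole; this point is 50 mm above the sole. Below it a steel foot with rubber sole, 100 mm long (its x), 30 wide (its y), 16 high. 0.28 to 0.46 kg. It stands on its foot. Set lengthwise along the cassette the foot bears on the frame at both ends of the glass and passes between the guides and catches.
- spray_center (a point): Centre of a spray can, 58 mm across, 150 mm tall, standing on the bench; bystander.
- jar: Steel cup, 76 mm across, 85 mm tall, standing; origin in the middle of its underside; bystander.
- coupon: Steel weld test plate lying, 90 x 75 x 22 mm, origin in the middle of its underside; bystander.
Things that resemble listed ones, but are neither listed nor needed, are in the scene too. Leave any red look-alike of the part that bears cassette_center alone. Leave any blue look-alike of the part that bears pusher_handle alone.

How it is judged:
On the way, in this order (a step that is already met when the one before it is completed fails the run):
1. the cassette lies flat on the plywood board, let go (horizontal distance between cassette_center and mat_top below 0.1 m and z of cassette_center in the frame of mat_top below 0.015 m and angle between the y axis of cassette_center and the z axis of mat_top, either way round below 0.1 rad and contact force between the fingers and cassette below 0.1 N), for 0.2 s.
2. the cassette lies level in the recess, let go, resting on the catches and not yet pressed in (horizontal distance between cassette_center and recess below 0.006 m and z of cassette_center in the frame of recess between 0.013 and 0.025 m and angle between the y axis of cassette_center and the z axis of recess, either way round below 0.1 rad and angle between the x axis of cassette_center and the x axis of recess, either way round below 0.1 rad and contact force between the fingers and cassette below 0.1 N), for 0.2 s.
3. the pusher presses the cassette fully home (z of cassette_center in the frame of recess below 0.009 m and horizontal distance between cassette_center and recess below 0.004 m and contact force between pusher and cassette above 1 N).
At the end, for the whole second after the job is handed in: The cassette is fully home in the recess (within 2 mm of its seat in height, 4 mm sideways, level within 0.04 rad), held by its catches and at rest; the pusher stands upright (within 0.1 rad) on the bench or board, at rest, more than 100 mm from the recess centre and not touching the housing (z of cassette_center in the frame of recess below 0.009 m and horizontal distance between cassette_center and recess below 0.004 m and angle between the y axis of cassette_center and the z axis of recess, either way round below 0.04 rad and linear speed of each of cassette, pusher below 0.02 m/s and angle between pusher_handle's own z axis and vertical below 0.1 rad and height (world z) of pusher_handle below 0.058 m and horizontal distance between pusher_handle and recess above 0.1 m and contact force between pusher and housing below 0.1 N).
It fails at once if the gripper's fingers press or hold the cassette when it is in its seat (z of cassette_center in the frame of recess below 0.01 m and horizontal distance between cassette_center and recess below 0.01 m and contact force between the fingers and cassette above 1 N).
It fails at once if the cover plate, spray can, cup or test plate is moved by more than 40 mm (distance of any of cover_center, spray_center, jar, coupon from where it was at the start of the episode above 0.04 m).
It also fails if it takes over 72 s, if anything falls off the work surface, if the arm or the gripper's body presses on something with over 40 N, if the wrist force passes 120 N, or if a joint passes its speed limit or range.

## Working session

There is one attempt and no reset: what is moved stays moved. The work goes in short steps, Python scripts to look and compute and a shell command to move; the robot and the scene stay as the last step left them, time stands still between calls to the robot, and variables do not carry over. Pictures are saved under pics/ and viewed, at most 10 in all, crops included, and the job is handed in when it is done.

```bash
ls; mkdir -p pics; cat > h.py <<'E'
import numpy as np, cv2
from station import arm, grab_frame, camera_params, spot_in
from scipy.spatial.transform import Rotation as Ro
def ray(uv,P):
    K=P["mtx"];K=np.array(K);x=(uv[0]-K[0,2])/K[0,0];y=(uv[1]-K[1,2])/K[1,1]
    rd=np.hypot(x,y);r=rd
    for _ in range(20): r=rd/(1+P["k1"]*r*r)
    s=r/rd if rd>0 else 1
    return np.array([x*s,y*s,1.])
def w_depth(uv,d,P): return np.array(P["R"]).T@(ray(uv,P)*d-np.array(P["t"]))
def w_plane(uv,z,P):
    R=np.array(P["R"]);t=np.array(P["t"]);c=-R.T@t;v=R.T@ray(uv,P);return c+v*(z-c[2])/v[2]
def cloud(D,P):
    h,w=D.shape;K=np.array(P["mtx"]);u,v=np.meshgrid(np.arange(w),np.arange(h))
    x=(u-K[0,2])/K[0,0];y=(v-K[1,2])/K[1,1];rd=np.hypot(x,y);r=rd.copy()
    for _ in range(20): r=rd/(1+P["k1"]*r*r)
    s=np.where(rd>0,r/np.maximum(rd,1e-9),1)
    p=np.stack([x*s,y*s,np.ones_like(x)],-1)*D[...,None]
    return (p-np.array(P["t"]))@np.array(P["R"])
def tool():
    s=arm.get_state();return np.array(s["eef_pos"]),Ro.from_euler('xyz',s["ee_rot"]).as_matrix()
def shift(target,yaw=None):
    """mm shift in tool axes to reach world target; wz to make tool y point along yaw (mod pi)"""
    p,R=tool();d=R.T@(np.array(target)-p)*1000
    out=[d.round(1)]
    if yaw is not None:
        a=R.T@np.array([np.cos(yaw),np.sin(yaw),0]);w=np.arctan2(a[1],a[0])-np.pi/2
        out.append(round((w+np.pi/2)%np.pi-np.pi/2,3))
    return out
E
python3 - <<'E'
from h import *
print(arm.get_state()["ee_rot"])
im={}
for c in("scene","top"):
    I,D=grab_frame(c);P=camera_params(c);im[c]=I;np.savez(f"{c}.npz",I=I,D=D)
    cv2.imwrite(f"pics/{c}.png",I)
    for n in("cassette_center","cover_center","rack","mat_top","recess","housing","pusher_handle","spray_center","jar","coupon"):
        for r in spot_in(n,c)[:3]:
            uv=r["uv"];d=D[int(uv[1]),int(uv[0])]
            print(c,n,np.round(uv),round(r["confidence"],2),w_depth(uv,d,P).round(3) if d>0 else None)
cv2.imwrite("pics/both.png",cv2.resize(np.vstack([im["scene"],im["top"]]),None,fx=.78,fy=.78))
E
```

```text
pics
[ 3.13994004e+00 -1.39230762e-04 -3.39889818e-01]
scene cassette_center [184. 174.] 0.83 [ 0.531 -0.283  0.049]
scene cassette_center [199. 211.] 0.71 [ 0.612 -0.161  0.024]
scene cover_center [168. 163.] 0.6 [ 0.528 -0.349  0.06 ]
scene cover_center [284. 213.] 0.32 [0.465 0.029 0.004]
scene rack [176. 186.] 0.75 [ 0.575 -0.279  0.037]
scene mat_top [284. 213.] 0.85 [0.466 0.029 0.004]
scene recess [354. 257.] 0.58 [0.535 0.273 0.033]
scene housing [352. 258.] 0.78 [0.536 0.27  0.032]
scene housing [168. 162.] 0.4 [ 0.526 -0.346  0.066]
scene pusher_handle [120. 182.] 0.83 [ 0.651 -0.437  0.029]
scene pusher_handle [222. 241.] 0.61 [ 0.686 -0.024  0.053]
scene spray_center [397. 189.] 0.74 [0.308 0.291 0.107]
scene spray_center [168. 164.] 0.53 [ 0.529 -0.349  0.057]
scene spray_center [260. 283.] 0.28 [0.725 0.114 0.021]
scene jar [237. 133.] 0.61 [ 0.289 -0.258  0.075]
scene coupon [261. 282.] 0.72 [0.72  0.114 0.022]
top cassette_center [295. 162.] 0.84 [ 0.628 -0.156  0.002]
top cassette_center [360. 198.] 0.71 [ 0.525 -0.321  0.005]
top cassette_center [346. 193.] 0.56 [ 0.536 -0.283  0.016]
top cover_center [379. 191.] 0.84 [ 0.523 -0.347  0.092]
top cover_center [133. 209.] 0.67 [0.505 0.26  0.032]
top rack [359. 198.] 0.76 [ 0.525 -0.318  0.008]
top mat_top [228. 224.] 0.76 [ 0.467  0.023 -0.002]
top recess [134. 209.] 0.8 [0.505 0.259 0.033]
top housing [134. 209.] 0.89 [0.505 0.259 0.029]
top pusher_handle [410. 152.] 0.71 [ 0.632 -0.444  0.047]
top pusher_handle [245. 146.] 0.67 [ 0.659 -0.026  0.045]
top pusher_handle [346. 196.] 0.47 [ 0.53  -0.283  0.017]
top spray_center [115. 297.] 0.82 [0.287 0.261 0.155]
top jar [358. 306.] 0.87 [ 0.252 -0.296  0.006]
top jar [134. 209.] 0.6 [0.505 0.259 0.029]
top coupon [194. 135.] 0.56 [0.703 0.109 0.017]
```

View pics/both.png

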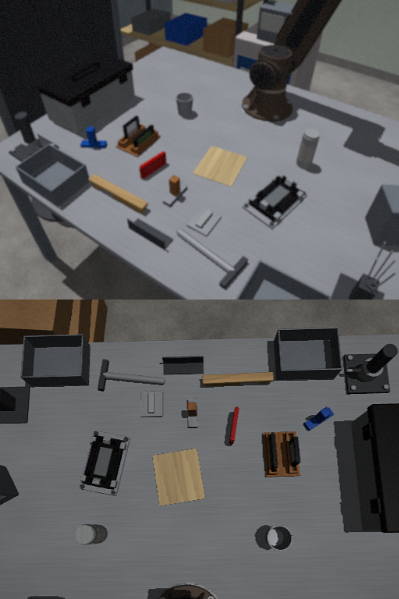

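Two views. Cassette candidates in the top picture are the red one lying at (295,162), a look-alike, and the dark low plate in the rack's left slot at (346,193). The taller plate at (379,191) is the cover. The pusher is the wooden-handled one at (245,146); the blue one at (410,152) is a look-alike. I choose (346,193) and (245,146).

```bash
python3 - <<'E'
from h import *
def rect(n,m,X):
    p=X[m][:,:2].astype(np.float32)
    (c,s,a)=cv2.minAreaRect(p*1000); a=np.deg2rad(a)
    s=np.array(s)
    if s[1]>s[0]: a+=np.pi/2;s=s[::-1]
    print(n,len(p),np.round(c,1),s.round(0),"longyaw",round((a+np.pi/2)%np.pi-np.pi/2,3),"z",X[m][:,2].mean().round(4))
for cam in("top","scene"):
    f=np.load(cam+".npz");I,D=f["I"],f["D"];P=camera_params(cam);X=cloud(D,P);ok=D>0
    Z=X[...,2]
    def near(x,y,r): return ok&(np.hypot(X[...,0]-x,X[...,1]-y)<r)
    print(cam,"bench z",np.median(Z[near(.6,.0,.04)]))
    rect("cassette edge",near(.53,-.283,.085)&(X[...,1]>-.315)&(Z>.05)&(Z<.075),X)
    rect("cover edge",near(.525,-.347,.06)&(Z>.075)&(Z<.1),X)
    rect("rack",near(.525,-.315,.1)&(Z>.02)&(Z<.038),X)
    rect("handle",near(.66,-.026,.06)&(Z>.065),X)
    rect("foot",near(.66,-.026,.09)&(Z>.008)&(Z<.022),X)
    hsv=cv2.cvtColor(I,cv2.COLOR_BGR2HSV)
    rect("mat",near(.467,.025,.13)&(hsv[...,1]>60)&(Z<.02)&(hsv[...,0]<30),X)
    rect("housing",near(.505,.26,.12)&(Z>.038),X)
    rect("spray",near(.29,.26,.08)&(Z>.12),X)
I=np.load("top.npz")["I"]
a=cv2.resize(I[140:250,300:440],None,fx=4,fy=4,interpolation=2);b=cv2.resize(I[150:260,80:220],None,fx=4,fy=4,interpolation=2)
c=cv2.resize(I[110:180,200:340],None,fx=4,fy=4,interpolation=2)
cv2.imwrite("pics/crop.png",cv2.resize(np.vstack([a,b,c]),None,fx=.51,fy=.51,interpolation=cv2.INTER_AREA))
E
```

```text
top bench z 0.0006319766544903333
cassette edge 292 [ 525.8 -284.8] [120.  15.] longyaw 0.016 z 0.0655
cover edge 223 [ 521.1 -350. ] [81. 15.] longyaw 0.024 z 0.0897
rack 708 [ 526.2 -317.6] [137.  97.] longyaw 0.025 z 0.0306
handle 144 [672.9 -28.1] [29. 28.] longyaw 0.022 z 0.0824
foot 226 [673.7 -62.3] [100.  98.] longyaw 0.011 z 0.0161
mat 3773 [458.4  21.9] [169. 150.] longyaw 0.141 z 0.0036
housing 502 [510.  265.3] [156.  87.] longyaw -0.18 z 0.0506
spray 600 [279.1 278.1] [55. 55.] longyaw -0.69 z 0.1473
scene bench z -0.000761271137651401
cassette edge 195 [ 527.2 -285.9] [124.  19.] longyaw 0.003 z 0.0617
cover edge 134 [ 523.1 -351.3] [85. 20.] longyaw 0.071 z 0.0861
rack 567 [ 526.2 -317.4] [140.  97.] longyaw 0.018 z 0.0289
handle 155 [674.5 -28.6] [30. 30.] longyaw 0.021 z 0.0787
foot 268 [674. -28.] [101.  32.] longyaw -0.044 z 0.0145
mat 2028 [458.6  21.3] [174. 149.] longyaw 0.139 z 0.002
housing 490 [509.7 263.9] [161.  84.] longyaw -0.225 z 0.0491
spray 381 [281.9 280.5] [60. 56.] longyaw -0.18 z 0.142
```

View pics/crop.png

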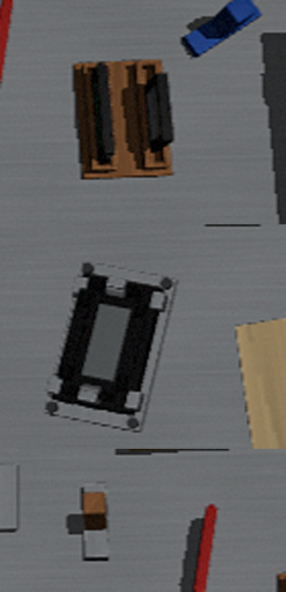

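The crop confirms it: the low dark plate in the rack's left slot is the cassette, the taller square one on the right is the cover, and the wooden pusher's foot runs along world x. Next I move above the cassette.

```bash
python3 - <<'E'
from h import *
print(shift([.5,.2,.227],np.pi/2+.018),shift([.526,-.285,.2]))
E
```

```text
[array([ 4.047e+02,  3.198e+02, -4.000e-01]), np.float64(-0.358)] [array([590.9, 768.4,  26.6])]
```

```bash
python3 -m jog '[[[100,80,0,0,0,-0.1,87],[200,160,0,0,0,-0.2,87],[300,240,0,0,0,-0.3,87],[405,320,0,0,0,-0.358,60],[405,320,0,0,0,-0.358,60],[405,320,0,0,0,-0.358,60],[405,320,0,0,0,-0.358,60],[405,320,0,0,0,-0.358,60],[591,768,27,0,0,-0.358,40],[591,768,27,0,0,-0.358,40],[591,768,27,0,0,-0.358,40],[591,768,27,0,0,-0.358,40],[591,768,27,0,0,-0.358,40],[591,768,27,0,0,-0.358,40],[591,768,27,0,0,-0.358,40],[591,768,27,0,0,-0.358,40],[591,768,27,0,0,-0.358,40],[591,768,27,0,0,-0.358,40],[591,768,27,0,0,-0.358,40]]]' 30
python3 - <<'E'
from h import *
P=camera_params("wrist");I,D=grab_frame("wrist");X=cloud(D,P);Z=X[...,2]
cv2.imwrite("pics/w1.png",I)
m=(D>0)&(np.hypot(X[...,0]-.526,X[...,1]+.285)<.08)&(abs(X[...,1]+.285)<.03)&(Z>.058)&(Z<.075)
print(m.sum())
if m.sum()>50:
    (c,s,a)=cv2.minAreaRect((X[m][:,:2]*1000).astype(np.float32));print(c,s,a,Z[m].mean())
print(shift([.526,-.285,.04],np.pi/2+.018))
E
```

```text
t: 3.48
eef_pos: [0.5264, -0.2837, 0.1999]
ee_rot: [3.142, -0.0, 0.019]
force: [0.2, 0.1, -0.7]
width: 0.0401
gripper_force: 0.0
1309
(526.9138793945312, -286.4310302734375) (119.84296417236328, 13.79448127746582) 1.0112636089324951 0.06547407048675977
[array([ -0.7,   1.4, 160. ]), np.float64(0.002)]
```

```bash
python3 -m jog '[[[0.5,2.5,60,0,0,0,40],[0.5,2.5,110,0,0,0,40],[0.5,2.5,145,0,0,0,40],[0.5,2.5,160,0,0,0,40],[0.5,2.5,160,0,0,0,40],[0.5,2.5,160,0,0,0,5],[0.5,2.5,160,0,0,0,5],[0.5,2.5,160,0,0,0,5],[0.5,2.5,160,0,0,0,5],[0.5,2.5,150,0,0,0,5],[0.5,2.5,120,0,0,0,5],[0.5,2.5,70,0,0,0,5],[0.5,2.5,20,0,0,0,5],[0.5,2.5,20,0,0,0,5]]]' 30
python3 - <<'E'
from h import *
p,_=tool()
# bottom of cassette is (.04-.008)=.032 below TCP when gripped at z .04 -> stand on 3mm
print(shift([.458,-.018,.18]),shift([.458,-.018,.037]))
E
```

```text
t: 5.28
eef_pos: [0.5291, -0.288, 0.1848]
ee_rot: [3.139, -0.008, 0.019]
force: [-0.3, -0.1, -1.9]
width: 0.0137
gripper_force: 30.0
[array([ -66.1, -271.3,    3.5])] [array([ -67.2, -271.7,  146.5])]
```

```bash
python3 -m jog '[[[-17,-60,0,0,0,0,5],[-34,-120,0,0,0,0,5],[-50,-180,0,0,0,0,5],[-62,-240,0,0,0,0,5],[-64,-268,20,0,0,0,5],[-64,-268,70,0,0,0,5],[-64,-268,110,0,0,0,5],[-64,-268,128,0,0,0,5],[-64,-268,128,0,0,0,5],[-64,-268,128,0,0,0,5]]]' 30
python3 - <<'E'
from h import *
P=camera_params("scene");I,D=grab_frame("scene");X=cloud(D,P);Z=X[...,2]
p,_=tool();print(p)
m=(D>0)&(abs(X[...,0]-p[0])<.07)&(abs(X[...,1]-p[1])<.025)&(Z>.012)&(Z<.07)
print(np.percentile(Z[m],[0,1,5,50]))
u=I[150:280,210:360];cv2.imwrite("pics/s2.png",cv2.resize(u,None,fx=4,fy=4))
E
```

```text
t: 6.52
eef_pos: [0.4583, -0.0204, 0.0522]
ee_rot: [-3.142, -0.001, 0.018]
force: [0.7, -0.6, -1.1]
width: 0.0135
gripper_force: 30.0
[ 0.4585135  -0.02023737  0.05241721]
[0.0185388  0.01940062 0.02247173 0.04193311]
```

View pics/s2.png

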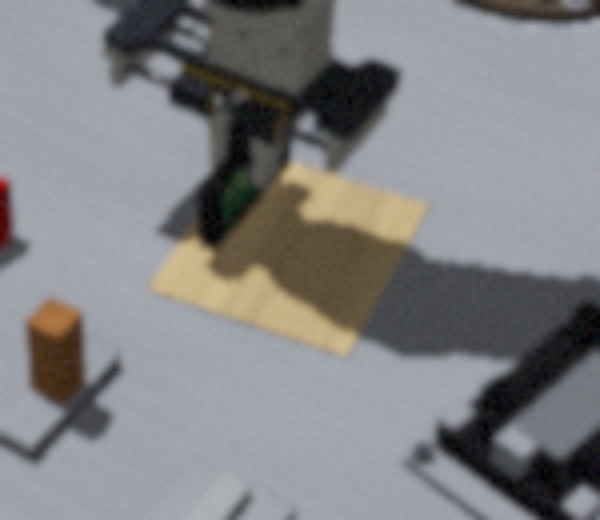

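The picture shows the green-glass cassette held upright above the board's near edge at about (225,200), with its lower edge roughly 16 mm above the wood. I lower it and let go.

```bash
python3 -m jog '[[[0,0,10,0,0,0,5],[0,0,16,0,0,0,5],[0,0,16.5,0,0,0,5],[0,0,16.5,0,0,0,5],[0,0,16.5,0,0,0,20],[0,0,16.5,0,0,0,50],[0,0,16.5,0,0,0,87],[0,0,16.5,0,0,0,87],[0,0,16.5,0,0,0,87],[0,0,16.5,0,0,0,87]]]'
python3 - <<'E'
from h import *
P=camera_params("wrist");I,D=grab_frame("wrist");cv2.imwrite("pics/w2.png",I)
X=cloud(D,P);Z=X[...,2];m=(D>0)&(abs(X[...,0]-.458)<.08)&(abs(X[...,1]+.02)<.03)&(Z>.052)&(Z<.07)
print(m.sum(),np.median(X[m],0) if m.sum() else 0)
E
```

```text
t: 7.82
eef_pos: [0.4579, -0.0204, 0.0351]
ee_rot: [3.142, -0.0, 0.018]
force: [-0.6, -0.2, 0.5]
width: 0.0644
gripper_force: 0.0
3462 [ 0.48327702 -0.01907766  0.06070203]
```

```bash
python3 -m jog '[[[0,0,-7,0,0,0,87],[0,0,-14,0,0,0,87],[0,0,-14,0,0,0,87],[0,0,-14,0,0,0,87],[0,-12,-14,0,0,0,87],[0,-24,-14,0,0,0,87],[0,-32,-14,0,0,0,87],[0,-38,-14,0,0,0,87],[0,-44,-14,0,0,0,87],[0,-50,-14,0,0,0,87],[0,-56,-14,0,0,0,87],[0,-62,-14,0,0,0,87],[0,-66,-14,0,0,0,87],[0,-66,-14,0,0,0,87],[0,-66,-14,0,0,0,87],[0,-66,-40,0,0,0,87],[0,-66,-90,0,0,0,87],[0,-50,-140,0,0,0,87],[0,-50,-140,0,0,0,87],[0,-50,-140,0,0,0,87]]]'
cat > flat.py <<'E'
from h import *
def flat(cx,cy,z0,z1,r=.09,cam="wrist",pic=None):
    P=camera_params(cam);I,D=grab_frame(cam)
    if pic: cv2.imwrite(pic,I)
    X=cloud(D,P);Z=X[...,2];m=(D>0)&(np.hypot(X[...,0]-cx,X[...,1]-cy)<r)&(Z>z0)&(Z<z1)
    if m.sum()<30: print("few",m.sum());return
    c,s,a=cv2.minAreaRect((X[m][:,:2]*1000).astype(np.float32));a=np.deg2rad(a)
    if s[1]>s[0]: a+=np.pi/2;s=s[::-1]
    a=(a+np.pi/2)%np.pi-np.pi/2
    print("centre",np.round(c,1),"size",np.round(s,1),"yaw",round(a,3),"z",np.percentile(Z[m],[5,50,95]).round(4));return np.array(c)/1000,a
E
python3 - <<'E'
from flat import *
r=flat(.458,.03,.013,.03,pic="pics/w3.png")
if r: print(shift([*r[0],.006],r[1]+np.pi/2))
E
```

```text
t: 10.38
eef_pos: [0.4566, 0.0293, 0.1749]
ee_rot: [-3.141, -0.0, 0.017]
force: [-0.9, 0.2, -0.5]
width: 0.0872
gripper_force: 0.0
centre [456.9  17.4] size [119.6  58.1] yaw 0.019 z [0.0131 0.0161 0.0177]
[array([  0.6,  11.9, 168.3]), np.float64(-0.001)]
```

View pics/w3.png

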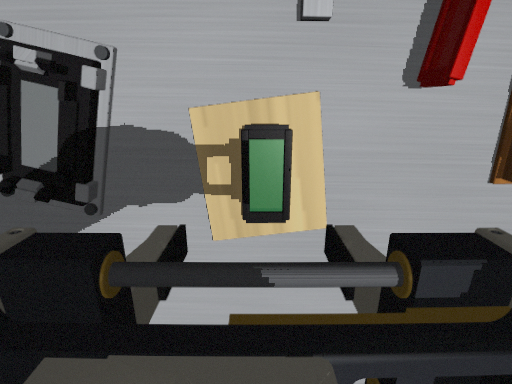

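The cassette lies flat and free on the board, centre pixel (266,173). Next I take it by its long sides.

```bash
python3 -m jog '[[[0.5,12,60,0,0,0,87],[0.5,12,110,0,0,0,87],[0.5,12,150,0,0,0,87],[0.5,12,165,0,0,0,87],[0.5,12,168,0,0,0,87],[0.5,12,168,0,0,0,87],[0.5,12,168,0,0,0,50],[0.5,12,168,0,0,0,50],[0.5,12,168,0,0,0,50],[0.5,12,168,0,0,0,50],[0.5,12,168,0,0,0,50],[0.5,12,160,0,0,0,50],[0.5,12,120,0,0,0,50],[0.5,12,60,0,0,0,50],[0.5,12,0,0,0,0,50],[25,-40,-20,0,0,0,50],[40,-100,-30,0,0,0,50],[55,-140,-40,0,0,0,50],[55,-140,-40,0,0,0,50],[55,-140,-40,0,0,0,50]]]' 25
python3 - <<'E'
from flat import *
P=camera_params("wrist");I,D=grab_frame("wrist");cv2.imwrite("pics/w4.png",I)
X=cloud(D,P);np.savez("w4.npz",I=I,D=D,X=X)
Z=X[...,2];m=(D>0)&(np.hypot(X[...,0]-.51,X[...,1]-.265)<.13)
for a,b in((.026,.034),(.044,.065),(.003,.012)):
    k=m&(Z>a)&(Z<b);print(a,k.sum(),X[k].mean(0) if k.any() else 0, cv2.minAreaRect((X[k][:,:2]*1000).astype(np.float32)) if k.sum()>9 else 0)
E
```

```text
t: 12.92
eef_pos: [0.5088, 0.1703, 0.2147]
ee_rot: [3.141, 0.001, 0.019]
force: [-0.4, 0.2, -1.7]
width: 0.0579
gripper_force: 25.0
0.026 6785 [0.52375093 0.26566512 0.03024764] ((511.31890869140625, 264.45245361328125), (115.1070556640625, 163.58265686035156), 77.45600891113281)
0.044 1795 [0.51702411 0.26628128 0.05202648] ((510.9591064453125, 264.8746032714844), (82.8197021484375, 154.7508087158203), 77.58415222167969)
0.003 1757 [0.58059177 0.25049546 0.00980127] ((510.79217529296875, 264.88531494140625), (123.53914642333984, 199.882568359375), 77.33075714111328)
```

View pics/w4.png

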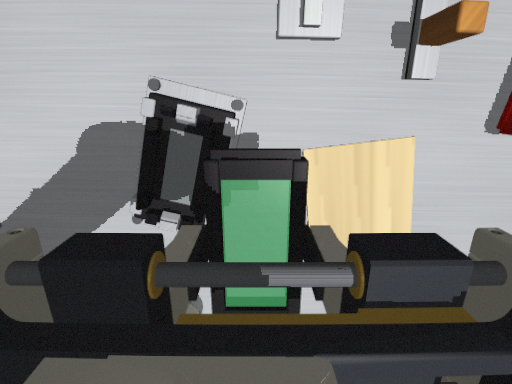

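```bash
python3 - <<'E'
from flat import *
X=np.load("w4.npz")["X"];p,R=tool()
L=(X-p)@R   # tool coordinates
m=(abs(L[...,1])<.02)&(L[...,2]>-.014)&(L[...,2]<.006)&(L[...,0]>.0)&(L[...,0]<.09)
print(m.sum(),"x max",np.percentile(L[m][:,0],[95,99,100]))
k=m&(L[...,2]<-.007)&(L[...,0]>.047)
print("frame top z",np.median(L[k],0), "rim x",np.percentile(L[k][:,0],[98,100]))
m=(abs(L[...,1])<.04)&(L[...,2]>-.014)&(L[...,2]<-.007)&(L[...,0]>.03)&(L[...,0]<.09);print("y range",L[m][:,1].min(),L[m][:,1].max())
print(shift([.511,.2648,.11],np.pi/2-.22),shift([.511,.2648,.047]))
E
```

```text
6787 x max [0.05699578 0.0586101  0.05886967]
frame top z [ 0.05062478  0.00028646 -0.00913597] rim x [0.0537253  0.05463269]
y range -0.029656494318723973 0.028445233634852803
[array([  4.1, -94.9, 104.7]), np.float64(0.238)] [array([  4.1, -94.9, 167.7])]
```

```bash
python3 -m jog '[[[4.5,-50,0,0,0,0.12,50],[4.5,-95,0,0,0,0.238,50],[4.5,-95,30,0,0,0.238,50],[4.5,-95,70,0,0,0.238,50],[4.5,-95,100,0,0,0.238,50],[4.5,-95,120,0,0,0.238,50],[4.5,-95,130,0,0,0.238,50],[4.5,-95,130,0,0,0.238,50],[4.5,-95,130,0,0,0.238,50]]]' 25
python3 - <<'E'
from h import *
print(shift([.511,.2648,.052],np.pi/2-.22))
E
```

```text
t: 14.1
eef_pos: [0.5127, 0.2658, 0.0861]
ee_rot: [-3.14, -0.001, -0.22]
force: [-0.4, -1.0, -2.2]
width: 0.0577
gripper_force: 25.0
[array([-1.5,  1.4, 34.1]), np.float64(0.0)]
```

```bash
python3 -m jog '[[[-0.5,0.5,10,0,0,0,50],[-0.5,0.5,20,0,0,0,50],[-0.5,0.5,27,0,0,0,50],[-0.5,0.5,31,0,0,0,50],[-0.5,0.5,34,0,0,0,50],[-0.5,0.5,34,0,0,0,50]]]' 25
python3 - <<'E'
from h import *
print(shift([.511,.2648,.049],np.pi/2-.22))
s=arm.get_state();print(s["force"],s["moment"])
E
```

```text
t: 14.85
eef_pos: [0.5116, 0.2652, 0.0509]
ee_rot: [3.141, 0.0, -0.22]
force: [-0.1, -0.9, -1.5]
width: 0.0575
gripper_force: 25.0
[array([-0.5,  0.5,  1.9]), np.float64(0.0)]
[-0.12544111 -0.86814474 -1.54078857] [-0.04787405 -0.04055557  0.01924121]
```

No contact yet. I go 3 mm further and then release.

```bash
python3 -m jog '[[[0,0,1.5,0,0,0,50],[0,0,2.5,0,0,0,50],[0,0,3,0,0,0,50],[0,0,3,0,0,0,50]]]' 10
python3 -m jog '[[[0,0,0,0,0,0,62],[0,0,0,0,0,0,70],[0,0,0,0,0,0,84],[0,0,0,0,0,0,84],[0,0,0,0,0,0,84],[0,0,-30,0,0,0,84],[0,0,-80,0,0,0,84],[0,0,-130,0,0,0,84],[-60,0,-150,0,0,0,84],[-60,0,-150,0,0,0,84],[-60,0,-150,0,0,0,84]]]'
python3 - <<'E'
from flat import *
flat(.511,.265,.0535,.0615,r=.07,pic="pics/w5.png")
P=camera_params("wrist");I,D=grab_frame("wrist");X=cloud(D,P)
c=np.array([.511,.265]);a=-.22;L=(X[...,:2]-c)@np.array([[np.cos(a),-np.sin(a)],[np.sin(a),np.cos(a)]])
for sx in(-1,1):
  for sy in(-1,1):
    m=(D>0)&(abs(L[...,0]-sx*.048)<.008)&(abs(L[...,1]-sy*.024)<.005);print(sx,sy,m.sum(),np.median(X[m][:,2]) if m.any() else 0)
m=(D>0)&(abs(L[...,0])<.05)&(abs(L[...,1])<.035)&(X[...,2]>.05)&(X[...,2]<.065)
q=L[m];print("y range",q[:,1].min(),q[:,1].max())
E
```

```text
t: 15.35
eef_pos: [0.5118, 0.2654, 0.0482]
ee_rot: [-3.141, -0.0, -0.22]
force: [0.0, 0.8, -0.4]
width: 0.0578
gripper_force: 10.0
t: 16.73
eef_pos: [0.4529, 0.2785, 0.1983]
ee_rot: [-3.141, -0.0, -0.219]
force: [0.2, 0.3, -0.3]
width: 0.0843
gripper_force: 0.0
centre [510.8 264.6] size [136.6  83.2] yaw -0.215 z [0.0538 0.0555 0.0574]
-1 -1 152 0.057000546188316265
-1 1 130 0.05648039580261868
1 -1 134 0.05454945751987203
1 1 160 0.05454073688875151
y range -0.03494798859347008 0.03492570420549206
```

View pics/w5.png

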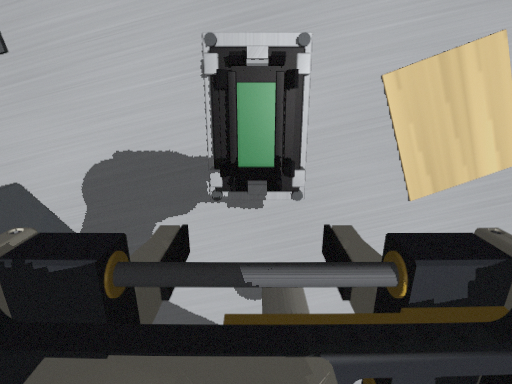

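The picture shows the cassette seated level in the housing, centre pixel (257,125), between the guides. Its top is at about 55.5 mm, so it rests on the catches. Now the pusher.

```bash
python3 - <<'E'
from h import *
print(shift([.62,-.028,.2],np.pi/2))
E
```

```text
[array([229.5, 262.3,  -2.4]), np.float64(-0.22)]
```

```bash
python3 -m jog '[[[45,52,-2,0,0,-0.1,84],[90,104,-2,0,0,-0.22,84],[135,156,-2,0,0,-0.22,84],[180,208,-2,0,0,-0.22,84],[229,262,-2,0,0,-0.22,70],[229,262,-2,0,0,-0.22,70],[229,262,-2,0,0,-0.22,70],[229,262,-2,0,0,-0.22,70]]]'
python3 - <<'E'
from flat import *
h=flat(.674,-.028,.075,.095,r=.05,pic="pics/w6.png")
f=flat(.674,-.028,.01,.02,r=.07)
print(shift([*h[0],.04],f[1]+np.pi/2))
E
```

```text
t: 17.82
eef_pos: [0.6192, -0.0279, 0.1988]
ee_rot: [3.141, 0.002, -0.001]
force: [0.5, -0.0, 0.4]
width: 0.0699
gripper_force: 0.0
centre [674.6 -29.2] size [28.  27.6] yaw 0.004 z [0.0813 0.0834 0.0848]
centre [674.3 -28.8] size [98.3 29.1] yaw 0.015 z [0.0146 0.0158 0.017 ]
[array([ 55.5,   2.4, 159.6]), np.float64(-0.015)]
```

View pics/w6.png

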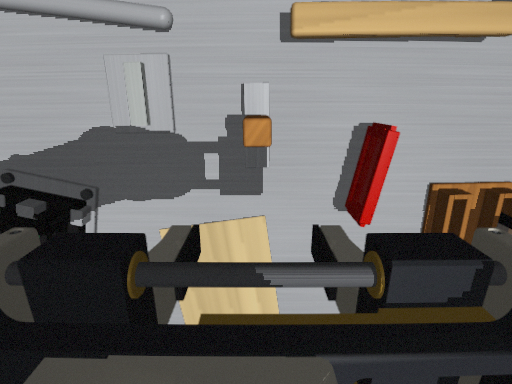

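The wooden pusher stands alone, handle top at (257,131) and foot along the picture's vertical. I grip it and lift.

```bash
python3 -m jog '[[[55,2,20,0,0,-0.012,70],[55,2,80,0,0,-0.012,70],[55,2,130,0,0,-0.012,70],[55,2,155,0,0,-0.012,70],[55,2,164,0,0,-0.012,70],[55,2,164,0,0,-0.012,70],[55,2,164,0,0,-0.012,15],[55,2,164,0,0,-0.012,15],[55,2,164,0,0,-0.012,15],[55,2,164,0,0,-0.012,15],[55,2,164,0,0,-0.012,15],[55,2,155,0,0,-0.012,15],[55,2,110,0,0,-0.012,15],[55,2,50,0,0,-0.012,15],[55,2,30,0,0,-0.012,15],[55,2,30,0,0,-0.012,15]]]' 55
python3 - <<'E'
from h import *
print(shift([.511,.265,.17],np.pi/2-.22))
E
```

```text
t: 19.92
eef_pos: [0.6752, -0.0291, 0.1723]
ee_rot: [-3.141, -0.004, 0.012]
force: [-0.4, -0.3, -3.3]
width: 0.0278
gripper_force: 55.0
[array([-160.6, -296. ,    2. ]), np.float64(0.232)]
```

```bash
python3 -m jog '[[[-30,-55,0,0,0,0.1,15],[-60,-110,0,0,0,0.232,15],[-90,-165,0,0,0,0.232,15],[-120,-220,0,0,0,0.232,15],[-150,-275,0,0,0,0.232,15],[-160.5,-296,0,0,0,0.232,15],[-160.5,-296,30,0,0,0.232,15],[-160.5,-296,50,0,0,0.232,15],[-160.5,-296,50,0,0,0.232,15],[-160.5,-296,50,0,0,0.232,15]]]' 55
python3 - <<'E'
from h import *
print(shift([.511,.265,.092],np.pi/2-.22))
I,D=grab_frame("scene");P=camera_params("scene");X=cloud(D,P);p,R=tool();L=(X-p)@R
m=(D>0)&(abs(L[...,0])<.07)&(abs(L[...,1])<.03)&(L[...,2]>.012)&(L[...,2]<.045)
print(np.percentile(L[m],[1,99],axis=0).round(4))
cv2.imwrite("pics/s7.png",cv2.resize(I[170:310,270:450],None,fx=4,fy=4))
E
```

```text
t: 21.18
eef_pos: [0.5104, 0.2646, 0.12]
ee_rot: [3.141, 0.0, -0.22]
force: [0.4, -0.0, -2.0]
width: 0.0277
gripper_force: 55.0
[array([ 0.5, -0.6, 28. ]), np.float64(0.0)]
[[-0.0498 -0.0146  0.0124]
 [ 0.0504  0.0163  0.0377]]
```

View pics/s7.png

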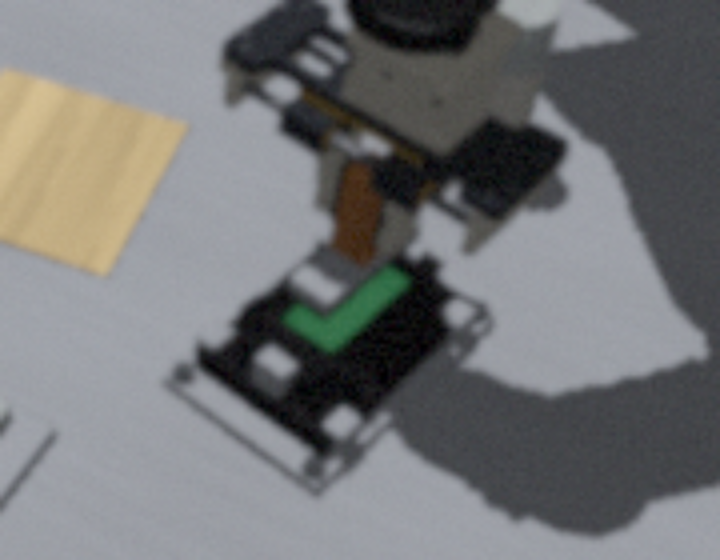

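The pusher is upright over the cassette and lined up lengthwise. I lower it to contact and then press.

```bash
python3 -m jog '[[[0.5,-0.5,15,0,0,0,15],[0.5,-0.5,24,0,0,0,15],[0.5,-0.5,28,0,0,0,15],[0.5,-0.5,30,0,0,0,15],[0.5,-0.5,32,0,0,0,15],[0.5,-0.5,32,0,0,0,15]]]' 60
```

```text
t: 21.98
eef_pos: [0.5115, 0.2647, 0.0897]
ee_rot: [3.141, -0.001, -0.219]
force: [-2.7, -3.6, 11.2]
width: 0.0277
gripper_force: 60.0
```

```bash
python3 -m jog '[[[0,0,1,0,0,0,15],[0,0,2,0,0,0,15],[0,0,3,0,0,0,15],[0,0,4,0,0,0,15]]]' 60
```

```text
t: 22.48
eef_pos: [0.5119, 0.2647, 0.0876]
ee_rot: [-3.141, -0.003, -0.218]
force: [-8.2, -8.1, 28.0]
width: 0.0281
gripper_force: 60.0
```

```bash
python3 - <<'E'
from h import *
s=arm.get_state();print(s["force"],s["moment"],s["eef_pos"])
I,D=grab_frame("scene");P=camera_params("scene");X=cloud(D,P);p,R=tool()
c=np.array([.511,.2648,0]);a=-.22;B=np.array([[np.cos(a),-np.sin(a),0],[np.sin(a),np.cos(a),0],[0,0,1]])
L=(X-c)@B
T=(X-p)@R
m=(D>0)&(abs(T[...,0])<.07)&(abs(T[...,1])<.025)&(T[...,2]>.012)&(T[...,2]<.024)
print("foot",np.percentile(L[m],[1,99],axis=0).round(4))
hs=cv2.cvtColor(I,cv2.COLOR_BGR2HSV);k=(D>0)&(abs(L[...,0])<.055)&(abs(L[...,1])<.03)&(hs[...,1]<90)&(L[...,2]>.04)&(L[...,2]<.06)
for x0 in(.03,.045):
  for sx in(-1,1):
    q=(D>0)&(abs(L[...,0]-sx*(x0+.005))<.006)&(abs(L[...,1]-.023)<.004);q2=(D>0)&(abs(L[...,0]-sx*(x0+.005))<.006)&(abs(L[...,1]+.023)<.004)
    print(x0,sx,np.median(L[q][:,2]) if q.any() else 0,np.median(L[q2][:,2]) if q2.any() else 0)
cv2.imwrite("pics/s8.png",cv2.resize(I[210:310,290:420],None,fx=6,fy=6))
E
```

```text
[-8.20163496 -8.13730245 27.99837299] [-2.86769057  2.97926769  0.05488238] [0.51191045 0.26466796 0.08760429]
foot [[-0.0107 -0.0157  0.0638]
 [ 0.0517  0.0148  0.0753]]
0.03 -1 0.05240759985100908 0.5267145941137684
0.03 1 0.3590850335200771 0.3326843621104866
0.045 -1 0.051220744415876485 0
0.045 1 0.4355282449487106 0.4442928156850436
```

View pics/s8.png

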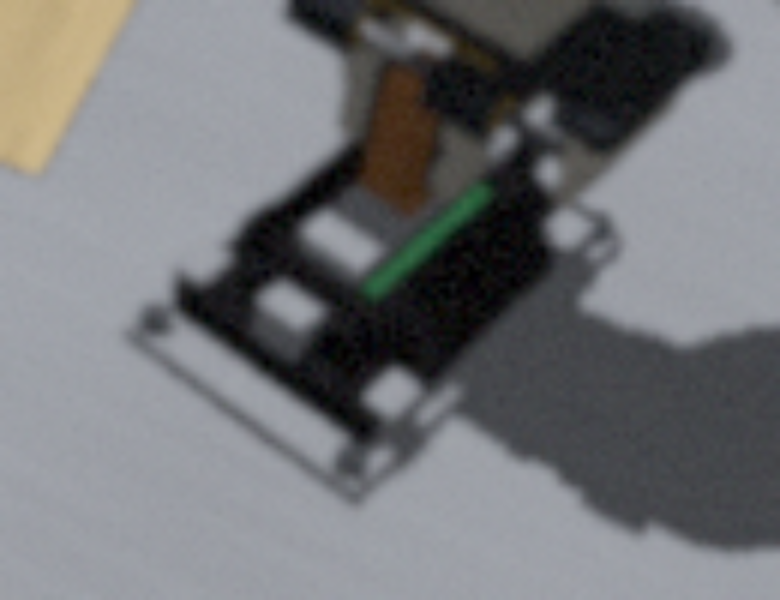

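The foot is centred on the cassette, near pixel (385,190), and has gone down about 3 mm. There is about 8 N of side load, so I relieve that and press on.

```bash
python3 -m jog '[[[-0.4,0.6,0,0,0,0,15],[-0.8,1.2,0,0,0,0,15],[-0.8,1.2,0,0,0,0,15],[-0.8,1.2,0.5,0,0,0,15]]]' 60
```

```text
t: 23.02
eef_pos: [0.5117, 0.2647, 0.0871]
ee_rot: [-3.139, -0.004, -0.218]
force: [-4.5, -1.3, 14.1]
width: 0.0279
gripper_force: 60.0
```

```bash
python3 -m jog '[[[0,0,1,0,0,0,15],[0,0,1.5,0,0,0,15],[0,0,2,0,0,0,15],[0,0,2,0,0,0,15]]]' 60
```

```text
t: 23.52
eef_pos: [0.5096, 0.264, 0.081]
ee_rot: [3.141, 0.001, -0.22]
force: [-0.4, -0.1, -2.4]
width: 0.0279
gripper_force: 60.0
```

It snapped past the catches. I press on to the floor.

```bash
python3 -m jog '[[[0.8,-0.6,1,0,0,0,15],[0.8,-0.6,2,0,0,0,15],[0.8,-0.6,3,0,0,0,15],[0.8,-0.6,3.5,0,0,0,15],[0.8,-0.6,3.5,0,0,0,15],[0.8,-0.6,3.5,0,0,0,15]]]' 60
```

```text
t: 24.28
eef_pos: [0.5109, 0.2646, 0.0801]
ee_rot: [-3.141, -0.001, -0.219]
force: [-6.6, -2.4, 15.9]
width: 0.0273
gripper_force: 60.0
```

```bash
python3 -m jog '[[[0,0,-20,0,0,0,15],[0,0,-60,0,0,0,15],[0,0,-100,0,0,0,15],[-40,30,-110,0,0,0,15],[-60,60,-110,0,0,0,15],[-60,60,-110,0,0,0,15],[-60,60,-110,0,0,0,15]]]' 60
python3 - <<'E'
from h import *
I,D=grab_frame("top");P=camera_params("top");X=cloud(D,P);c=np.array([.511,.2648]);a=-.22
L=(X[...,:2]-c)@np.array([[np.cos(a),-np.sin(a)],[np.sin(a),np.cos(a)]])
for sx in(-1,1):
  for sy in(-1,1):
    m=(D>0)&(abs(L[...,0]-sx*.048)<.008)&(abs(L[...,1]-sy*.024)<.005);print(sx,sy,m.sum(),np.median(X[m][:,2]) if m.any() else 0)
print(shift([.674,-.028,.17],np.pi/2),shift([.674,-.028,.05],np.pi/2))
E
```

```text
t: 25.15
eef_pos: [0.4395, 0.2194, 0.1884]
ee_rot: [-3.141, -0.001, -0.22]
force: [0.8, 0.1, -3.5]
width: 0.0278
gripper_force: 60.0
-1 -1 88 0.6293071237915037
-1 1 0 0
1 -1 22 0.044689508125841694
1 1 23 0.04405600762344676
[array([282.6, 190.5,  18.3]), np.float64(-0.22)] [array([282.6, 190.6, 138.3]), np.float64(-0.22)]
```

```bash
python3 -m jog '[[[55,38,0,0,0,-0.1,15],[110,76,0,0,0,-0.22,15],[165,114,0,0,0,-0.22,15],[220,152,0,0,0,-0.22,15],[282,190,0,0,0,-0.22,15],[282,190,40,0,0,-0.22,15],[282,190,90,0,0,-0.22,15],[282,190,130,0,0,-0.22,15],[282,190,140,0,0,-0.22,15],[282,190,145,0,0,-0.22,15],[282,190,145,0,0,-0.22,15]]]' 60
python3 - <<'E'
from h import *
I,D=grab_frame("top");P=camera_params("top");X=cloud(D,P);c=np.array([.511,.2648]);a=-.22
L=(X[...,:2]-c)@np.array([[np.cos(a),-np.sin(a)],[np.sin(a),np.cos(a)]])
for sx in(-1,1):
  for sy in(-1,1):
    m=(D>0)&(abs(L[...,0]-sx*.048)<.006)&(abs(L[...,1]-sy*.022)<.005);print(sx,sy,m.sum(),np.median(X[m][:,2]) if m.any() else 0)
E
```

```text
t: 26.58
eef_pos: [0.6741, -0.0275, 0.0444]
ee_rot: [-3.141, -0.002, 0.001]
force: [-0.8, -0.2, -2.1]
width: 0.0276
gripper_force: 60.0
-1 -1 0 0
-1 1 0 0
1 -1 0 0
1 1 0 0
```

```bash
python3 -m jog '[[[0,0,4,0,0,0,15],[0,0,7,0,0,0,15],[0,0,8.5,0,0,0,15],[0,0,9,0,0,0,15],[0,0,9,0,0,0,15]]]' 20
```

```text
t: 27.25
eef_pos: [0.6733, -0.0277, 0.0362]
ee_rot: [3.141, -0.001, 0.001]
force: [-5.2, 1.3, 11.0]
width: 0.028
gripper_force: 20.0
```

On the bench with contact. I release and retreat to where the wrist camera sees the housing.

```bash
python3 -m jog '[[[0,0,-0.5,0,0,0,32],[0,0,-0.5,0,0,0,45],[0,0,-0.5,0,0,0,70],[0,0,-0.5,0,0,0,70],[0,0,-0.5,0,0,0,70],[0,0,-40,0,0,0,70],[0,0,-90,0,0,0,70],[0,0,-150,0,0,0,70],[-50,-40,-165,0,0,0,70],[-100,-80,-165,0,0,0,70],[-150,-130,-165,0,0,0,70],[-190,-180,-165,0,0,0,70],[-210,-210,-165,0,0,0,70],[-210,-210,-165,0,0,0,70],[-210,-210,-165,0,0,0,70]]]'
python3 - <<'E'
from h import *
I,D=grab_frame("wrist");P=camera_params("wrist");X=cloud(D,P);c=np.array([.511,.2648]);a=-.22
L=(X[...,:2]-c)@np.array([[np.cos(a),-np.sin(a)],[np.sin(a),np.cos(a)]])
for sx in(-1,1):
  for sy in(-1,1):
    m=(D>0)&(abs(L[...,0]-sx*.048)<.006)&(abs(L[...,1]-sy*.022)<.005);print(sx,sy,m.sum(),np.median(X[m][:,2]) if m.any() else 0)
J,D=grab_frame("top");X=cloud(D,camera_params("top"))
m=(D>0)&(np.hypot(X[...,0]-.674,X[...,1]+.028)<.04)&(X[...,2]>.06);print("handle",m.sum(),X[m].mean(0),X[m][:,2].std())
cv2.imwrite("pics/end.png",np.hstack([cv2.resize(I,(400,300)),cv2.resize(J,(400,300))]))
E
```

```text
t: 29.12
eef_pos: [0.4629, 0.1823, 0.1992]
ee_rot: [-3.141, -0.0, 0.001]
force: [-0.6, 0.0, 0.8]
width: 0.0698
gripper_force: 0.0
-1 -1 77 0.043561061844843575
-1 1 83 0.04355836608881773
1 -1 108 0.043731221169208634
1 1 114 0.04338878521817205
handle 148 [ 0.66896111 -0.0267829   0.08176029] 0.006058298006279446
```

View pics/end.png

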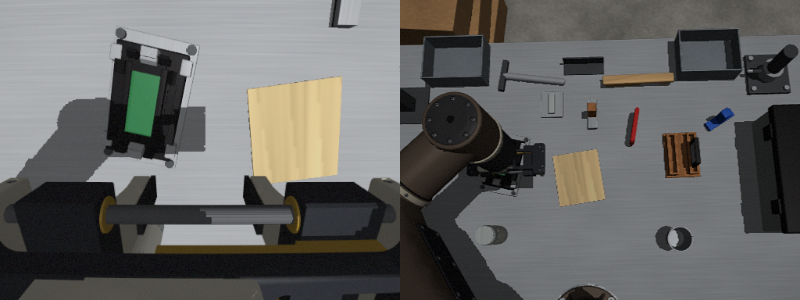

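The cassette is level and home: all four corners are at 43.5 mm, expected 44. The pusher stands upright at (592,113), and the cover plate, can, cup and test plate have not moved.

```bash
python3 -c "
from station import arm
print(arm.job_done())"
```

```text
the job is handed in; nothing more can be done
None
```

I handed the job in at about 29 s: the cassette is snapped fully home and level (all four corners at 43.5 mm, expected 44), the pusher stands upright on the bench well clear of the housing, and the cover plate, can, cup and test plate are where they were; no verdict came back.

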